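# Line up a cover plate with a drift pin, then fit its bolt

## Task

The steel cover plate has swung out of line on the blue die holder. Push the yellow-headed tapered drift pin from the wooden stand fully home, upright, into the larger hole, so that the plate's holes line up with the block's, and leave it there; then put the black-headed bolt fully home in the smaller hole at the other end. The blue-headed dowel is not needed.

Things in the scene. Friction and masses are not known exactly. Their poses are not given: they have to be found in the camera images.
- drift_pin_head (a point): Yellow-headed drift pin: centre of its head, z up. Head 24 mm diameter, 40 mm high, on a steel collar 46 mm wide, 6 mm thick. Below the collar (underside 26 mm under this point) 20 mm of 29.6 mm shank, then a 36 mm taper to a 6 mm tip. Hangs by its collar in one of 3 holes (57 mm apart in a row) of a wooden stand, top 75 mm above the table; lift 60 mm to clear. At the start x points across the row: close the fingers along x.
- bolt_head (a point): Black-headed bolt: centre of its head, z up, x across the stand's row at the start. Head 24 mm diameter, 40 mm high, on a steel collar 46 mm wide, 6 mm thick. Below the collar (underside 26 mm under this point) a 21 mm shank 50 mm long, the last 12 mm tapering to 10 mm. Hangs in another hole of the stand; a blue-headed flat-ended dowel of like shape, not needed, in the third.
- pin_hole (a point): Axis of the larger hole (32 mm, through plate and block) of the fixed blue block (74x176 mm), at the level of the plate's top, 60 mm above the table. z up, x across the block, y along it away from bolt_hole. The 10 mm plate's own hole starts 6 to 9 mm aside towards -x; a pin lowered on this axis wedges it into line. Seated, the pin's head centre is 26 mm above this point.
- bolt_hole (a point): Axis of the smaller hole (29 mm in the block, 27 mm in the plate), level with the plate's top, axes as for pin_hole, 120 mm from it along -y. Half-way between them a low hexagon bolt already holds the plate. Seated, the bolt's head centre is 26 mm above this point.
- cover_plate (a joint): Swing of the steel cover plate (66x172x10 mm) on its middle bolt, rad: 0 = in line with the block, positive anticlockwise from above (its pin hole moves to -x of pin_hole, 60 mm x the angle). Light friction, stays where left. Starts at 0.10 to 0.15.
Things that resemble listed ones, but are neither listed nor needed, are in the scene too. Leave any turquoise look-alike of the part that bears drift_pin_head alone. What is shaped like the part that bears bolt_head but pink is not meant.

How it is judged:
By the outcome, as a careful person would: the job done as asked, in the order asked, and still so for the second after the job is handed in, with the robot touching nothing.
It also fails if it takes over 54 s, if anything falls off the work surface, if the arm or the gripper's body presses on something with over 40 N, if the wrist force passes 120 N, or if a joint passes its speed limit or range.

## Robot

A 7-joint arm with a two-finger parallel gripper is mounted at the origin on the work surface; the furniture and walls round the work are solid. World frame = base frame: x ahead of the robot, y to its left, z up, the work surface at z = 0. Lengths are in m, angles in rad, forces in N, time in s.
With the tool pointing down it reaches from about 0.425 to 0.925 m from the base axis. Payload 6.8 kg.
Tool frame: the origin (TCP) lies at the very end of the fingers, on their centre line; the grasp point (between the pads) lies 19 mm behind it (robot.grip_depth is the distance from the TCP to the grasp point, in m); z points along the fingers, y is the line along which they close (so a half turn about z gives the same grasp; the last joint's range is limited). The gripper opens to 85 mm and grips with 20 to 120 N. Pads are 22 mm wide; open, the fingers measure 114 mm over their backs; the gripper's body (76 mm by 85 mm) begins 54 mm behind the grasp point. The pads swing forward as they close: fully open they stand 13 mm farther back than shut.
Start: joints at [-1.277, 0.477, 0.022, 1.555, -0.011, 1.109, -0.083], TCP at [0.264, 0.621, 0.199] pointing down, gripper open.
Joint ranges: [-2.96, 2.96], [-0.34, 2.1], [-1.41, 1.46], [0.24, 2.44], [-1.37, 4.51], [0.17, 1.92], [-2.96, 2.96]. Speed limits (rad/s): [2.39, 2.39, 3.14, 3.14, 3.14, 3.14, 3.14].

## Interface

Orientations are given as a 3x3 rotation matrix whose columns are the frame's x, y, z axes.
In Python, from plant import telemetry, imaging, sign_off, robot gives the robot as it stands.
- The arm moves only by the shell command python3 -m creep 'ROWS'. ROWS is JSON, a list of rows, each a list of 7 numbers: the shift along the tool's x, y, z in m, then the turn, a rotation vector about the tool's x, y, z in degrees, then the opening, from 0 (shut) to 1 (fully open). In form: [[dx, dy, dz, rx, ry, rz, claw], ...]. A call has 1 to 10 rows; each row is the pose to reach, as a shift and turn from the pose commanded when the call began, along the tool's axes at that moment; what a row does not reach only later rows make up. A row lasts 1/8 s, in which the tool goes at most 62.5 mm and 10.7 degrees, less where a joint would pass 70% of its speed; a pose out of reach is approached as far as the arm can. A call with a gripper value outside its range is refused whole. The fingers move at their own pace and stop on an object; the grip force is fixed at half the most. Time passes only in rows, so rows that repeat a pose let the fingers close. It gives the time, the measured TCP pose, the force, the opening and the grip force at its end, in the units of the state.
- telemetry.read_state(): the state, without advancing time (a new reading comes with each control period).
- imaging.snapshot(name): name is "scene" or "top" or "wrist"; returns a dict with "frame" (420x560x3 uint8, red, green, blue), "mtx" (3x3 intrinsics, pixels), "eye" and "attitude" of the camera in the world. Camera axes: x right, y down, z forward; pixel columns grow to the right and rows downward; lengths in m; the calibration is good to about 2 mm. A picture is of the moment at which its call begins. There is no depth.
- sign_off(): hands the job in; it is judged then, once.
The state is a dict: "time_s": time; "joints": joint angles; "joint_vel": joint speeds; "joint_torque": joint torques, N m; "eef_pos": TCP position; "tcp_rot": TCP orientation; "wrist_force": force on the tool from outside, world axes, zero at the start; "wrist_torque": the same for the moment, N m; "width": finger opening in m; "grasp_force": force on a finger pad.
Only numpy, scipy, OpenCV 4.12 (cv2) and the standard library are available. Lean on these libraries where they do the work, as an engineer would, in place of code of your own. Each camera call takes 0.05 s, during which the arm holds its last target. There are 200 camera calls.

## Working session

There is one attempt and no reset: what is moved stays moved. The work goes in short steps, Python scripts to look and compute and a shell command to move; the robot and the scene stay as the last step left them, time stands still between calls to the robot, and variables do not carry over. Pictures are saved under pics/ and viewed, at most 10 in all, crops included, and the job is handed in when it is done.

```bash
ls; mkdir -p pics; python3 - <<'E'
from plant import telemetry, imaging, robot
import cv2,numpy as np
s=telemetry.read_state();print(s['time_s'],s['eef_pos'],s['tcp_rot'],s['width'])
for n in("scene","top"):
    d=imaging.snapshot(n);cv2.imwrite(f'pics/{n}0.png',d['frame'][:,:,::-1]);np.savez(f'pics/{n}0.npz',**d)
    print(n,d['mtx'],d['eye'],d['attitude'])
E
```

```text
pics
0.0 [0.26373797 0.62064565 0.19770957] [[-9.20368584e-01  3.91051584e-01 -5.72385450e-04]
 [ 3.91051972e-01  9.20366945e-01 -1.74408436e-03]
 [-1.55222305e-04 -1.82903291e-03 -9.99998315e-01]] 0.08537137837186493
scene [[461.76442718   0.         275.47585954]
 [  0.         461.76442718 210.24031399]
 [  0.           0.           1.        ]] [-0.18875427 -0.68241908  0.85551397] [[ 0.65552877 -0.54984733  0.51763882]
 [-0.75492068 -0.45952026  0.46790585]
 [-0.01941126 -0.697502   -0.71631987]]
top [[421.65530454   0.         288.25931004]
 [  0.         421.65530454 212.6577249 ]
 [  0.           0.           1.        ]] [ 0.26267292 -0.15403421  0.99971426] [[-0.01565322 -0.99101813  0.13280831]
 [-0.99968829  0.01292786 -0.02135857]
 [ 0.01944981 -0.13310124 -0.99091158]]
```

View pics/top0.png

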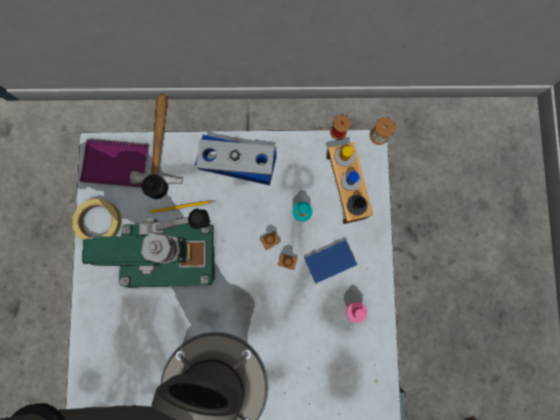

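View pics/scene0.png

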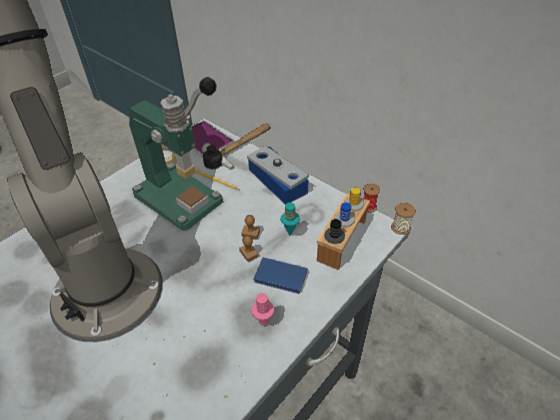

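The top view shows the plate, with holes at about (209,155) and (262,159). The stand holds yellow (346,153), blue (353,178) and black (358,204). Turquoise (302,211) and pink (357,312) are the decoys.

```bash
cat > h.py <<'E'
import numpy as np,cv2
def ray(d,u,v,z):
    r=d['attitude']@np.linalg.solve(d['mtx'],[u,v,1.]);e=d['eye'];return e+r*(z-e[2])/r[2]
def tri(d1,p1,d2,p2):
    A=[];b=[]
    for d,p in((d1,p1),(d2,p2)):
        r=d['attitude']@np.linalg.solve(d['mtx'],[p[0],p[1],1.]);r/=np.linalg.norm(r);P=np.eye(3)-np.outer(r,r);A.append(P);b.append(P@d['eye'])
    return np.linalg.lstsq(np.vstack(A),np.hstack(b),rcond=None)[0]
def blobs(img,lo,hi,amin=20):
    h=cv2.cvtColor(img,cv2.COLOR_RGB2HSV);m=cv2.inRange(h,np.array(lo),np.array(hi))
    n,l,s,c=cv2.connectedComponentsWithStats(m);return [(c[i].round(1),s[i]) for i in range(1,n) if s[i][4]>=amin]
E
python3 - <<'E'
from h import *
t=np.load('pics/top0.npz');s=np.load('pics/scene0.npz')
for n,d in(('top',t),('scene',s)):
    f=d['frame']
    for c,lo,hi in(('yel',(22,180,120),(32,255,255)),('blue',(105,180,60),(125,255,255)),('blk',(0,0,0),(180,255,45))):
        for b in blobs(f,lo,hi,25):
            print(n,c,b[0],b[1],ray(d,*b[0],.105).round(3))
f=t['frame'];a=cv2.resize(f[125:195,185:290],None,fx=7,fy=7,interpolation=cv2.INTER_CUBIC)
cv2.imwrite('pics/c1.png',a[:,:,::-1])
for p in((209,155),(235,156),(262,159)):print(ray(t,*p,.06).round(3))
E
```

```text
top yel [346.9 151. ] [342 146  11  11  94] [ 0.517 -0.304  0.105]
top yel [189.9 204.6] [174 201  34   8  68] [0.403 0.037 0.105]
top blue [209.6 137.7] [203 136  18   4  35] [ 0.55  -0.004  0.105]
top blue [261.2 157.1] [257 155   9   5  30] [ 0.505 -0.116  0.105]
top blue [252.  176.1] [224 172  46  11 189] [ 0.463 -0.096  0.105]
top blue [353.2 176.7] [349 172  10  11  82] [ 0.46  -0.316  0.105]
top blk [ 5.2 93.8] [ 0 87 16 12 81] [0.654 0.444 0.105]
top blk [154.  186.3] [141 174  26  25 469] [0.443 0.114 0.105]
top blk [358.  202.3] [352 196  14  14 150] [ 0.403 -0.324  0.105]
top blk [198.4 218.9] [188 209  21  20 321] [0.372 0.018 0.105]
top blk [182.4 249.6] [179 239   7  23 122] [0.307 0.051 0.105]
top blk [206.  386.5] [ 156  356   88   60 3428] [ 0.03  -0.001  0.105]
top blk [ 87.7 413.4] [   1  404  173   16 1881] [-0.016  0.233  0.105]
scene yel [211.2 177.2] [196 171  32  14  39] [0.338 0.003 0.105]
scene yel [354.8 191.5] [351 187   9  10  65] [ 0.52  -0.295  0.105]
scene blue [280.  185.6] [250 162  57  42 445] [ 0.423 -0.147  0.105]
scene blue [345.7 207.1] [341 203  10   9  71] [ 0.464 -0.308  0.105]
scene blk [22.8 35.9] [  0  29  48  17 435] [0.433 1.107 0.105]
scene blk [207.5  86.7] [200  79  16  16 189] [0.621 0.318 0.105]
scene blk [211.8 157.3] [203 145  19  24 319] [0.392 0.057 0.105]
scene blk [335.2 227.9] [329 219  12  19 148] [ 0.397 -0.327  0.105]
scene blk [111.2 291.5] [ 69 259  66  47 244] [-0.019 -0.091  0.105]
scene blk [ 70.6 308.4] [ 60 293  24  28 216] [-0.092 -0.064  0.105]
scene blk [356.6 331. ] [338 301  31  58 431] [ 0.218 -0.503  0.105]
scene blk [350.1 370. ] [345 360  11  18  92] [ 0.15  -0.536  0.105]
[0.524 0.005 0.06 ]
[ 0.521 -0.055  0.06 ]
[ 0.513 -0.116  0.06 ]
```

View pics/c1.png

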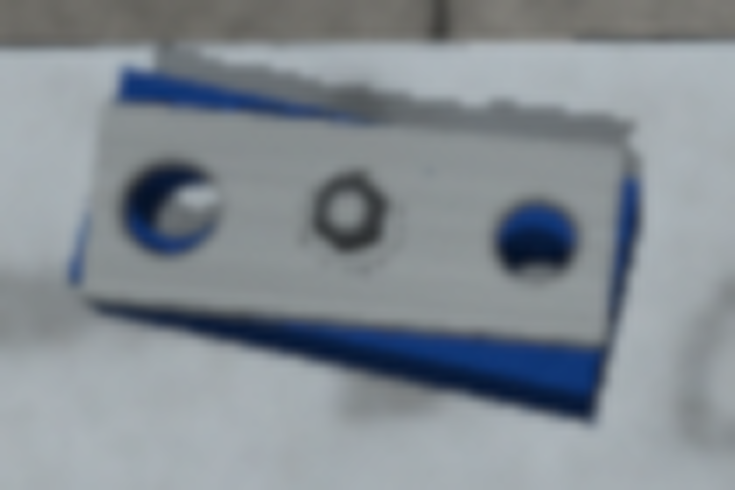

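The larger (pin) hole is the left one, near (0.52, 0.005). The block is turned about 0.24 rad and the plate about 0.09, which fits the given swing. Next I'll check the press height before crossing over it.

```bash
cat >> h.py <<'E'
def totool(pts,yaw=None):
    "world points -> shifts in the present tool axes; yaw = wanted world heading of tool y, deg"
    from plant import telemetry
    s=telemetry.read_state();R=np.array(s['tcp_rot']);p=np.array(s['eef_pos'])
    o=[(R.T@(np.array(q)-p)).round(4).tolist() for q in pts]
    y=np.degrees(np.arctan2(R[1,1],R[0,1]));print('yaw now',round(y,1),'tilt',R[:2,2].round(4),'pos',p.round(4))
    if yaw is not None: print('rz',round(-((yaw-y+90)%180-90),1))
    print(*o,sep='\n')
E
python3 - <<'E'
from h import *
t=np.load('pics/top0.npz');s=np.load('pics/scene0.npz')
for a,b in(((198.4,218.9),(207.5,86.7)),((157,246),(172,102)),((154,186),(212,157)),((346.9,151),(354.8,191.5)),((358,202.3),(335.2,227.9)),((353.2,176.7),(345.7,207.1))):print(tri(t,a,s,b).round(3))
totool([(.264,.621,.5),(.40,.50,.5),(.56,.28,.5),(.59,.05,.5),(.53,-.055,.4),(.53,-.055,.33)],101.5)
E
```

```text
[ 0.339 -0.032  0.367]
[0.301 0.044 0.319]
[0.46 0.14 0.02]
[ 0.513 -0.301  0.114]
[ 0.403 -0.325  0.098]
[ 0.457 -0.313  0.114]
yaw now 67.0 tilt [-0.0005 -0.0015] pos [0.2637 0.6207 0.1979]
rz -34.5
[-0.0002, -0.0001, -0.3021]
[-0.1726, -0.0583, -0.302]
[-0.4059, -0.1982, -0.3018]
[-0.5235, -0.3982, -0.3015]
[-0.5093, -0.5181, -0.2013]
[-0.5093, -0.518, -0.1313]
```

```bash
python3 -m creep '[[0,0,-0.06,0,0,0,1],[0,0,-0.12,0,0,0,1],[0,0,-0.18,0,0,0,1],[0,0,-0.24,0,0,0,1],[0,0,-0.3,0,0,0,1],[-0.06,-0.02,-0.3,0,0,-6,1],[-0.115,-0.04,-0.3,0,0,-12,1],[-0.17,-0.06,-0.3,0,0,-18,1],[-0.22,-0.085,-0.3,0,0,-24,1],[-0.27,-0.115,-0.3,0,0,-30,1]]'; python3 - <<'E'
from h import *
totool([(.56,.28,.5),(.59,.05,.5),(.53,-.055,.4),(.53,-.055,.33)],101.5)
E
```

```text
time_s: 1.35
eef_pos: [0.4685, 0.4083, 0.4979]
tcp_rot: [[-0.992, -0.125, -0.001], [-0.125, 0.992, -0.001], [0.001, -0.001, -1.0]]
wrist_force: [0.6, 0.6, -1.2]
width: 0.0855
grasp_force: 0.0
yaw now 97.2 tilt [-0.0008 -0.0009] pos [0.4685 0.4083 0.4979]
rz -4.3
[-0.0748, -0.1387, -0.0021]
[-0.0758, -0.3707, -0.0019]
[-0.0032, -0.4673, 0.0983]
[-0.0033, -0.4672, 0.1683]
```

```bash
python3 -m creep '[[-0.03,-0.05,0,0,0,-4,1],[-0.06,-0.1,0,0,0,-4,1],[-0.075,-0.16,0,0,0,-4,1],[-0.075,-0.22,0,0,0,-4,1],[-0.075,-0.28,0,0,0,-4,1],[-0.07,-0.34,0,0,0,-4,1],[-0.05,-0.39,0.02,0,0,-4,1],[-0.03,-0.43,0.06,0,0,-4,1],[0,-0.467,0.1,0,0,-4,1],[0,-0.467,0.14,0,0,-4,1]]'; python3 - <<'E'
from h import *
from plant import imaging
d=imaging.snapshot('wrist');cv2.imwrite('pics/w1.png',d['frame'][:,:,::-1]);np.savez('pics/w1.npz',**d);print(d['eye'],d['attitude'].round(2),d['mtx'][0,0])
E
```

```text
time_s: 2.6
eef_pos: [0.5223, -0.0582, 0.3579]
tcp_rot: [[-0.983, -0.184, 0.0], [-0.184, 0.983, -0.001], [-0.0, -0.001, -1.0]]
wrist_force: [1.8, 0.8, 0.2]
width: 0.0849
grasp_force: 0.0
[ 0.45275112 -0.07103967  0.53331607] [[-0.18  0.94  0.28]
 [ 0.98  0.18  0.05]
 [-0.    0.28 -0.96]] 330.73381410519596
```

View pics/w1.png

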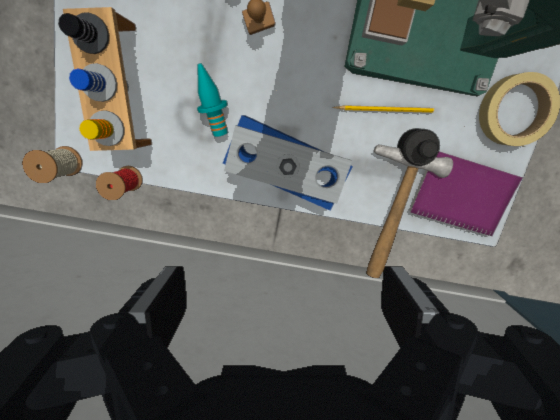

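The wrist view shows the plate's middle bolt at (288,166), the pin hole at (326,177) and the bolt hole at (246,153). The stand is at the left. I'll zoom in on the block.

```bash
python3 - <<'E'
from h import *
d=np.load('pics/w1.npz');a=cv2.resize(d['frame'][108:218,212:364],None,fx=5,fy=5,interpolation=cv2.INTER_CUBIC)
cv2.imwrite('pics/c2.png',a[:,:,::-1])
h=cv2.cvtColor(d['frame'],cv2.COLOR_RGB2HSV)
print(ray(d,288,166,.064),ray(d,326,177,.06),ray(d,246,153,.06))
for c,lo,hi in(('yel',(20,160,120),(32,255,255)),('blk',(0,0,0),(180,255,40))):
    for b in blobs(d['frame'][:220],lo,hi,40): print(c,b[0],b[1],ray(d,*b[0],.105).round(4))
E
```

```text
[ 0.51995015 -0.05199344  0.064     ] [0.52612748 0.00518993 0.06      ] [ 0.51327808 -0.11381298  0.06      ]
yel [388.6 108.7] [345 106  89   7 372] [0.4216 0.0554 0.105 ]
yel [ 88.9 128.8] [ 80 119  19  21 298] [ 0.5138 -0.3085  0.105 ]
blk [528.2  30.8] [ 461    0   99   58 2477] [0.3082 0.1917 0.105 ]
blk [77.3 28.2] [ 59  14  39  30 660] [ 0.4014 -0.3242  0.105 ]
blk [381.   76.1] [349  69  71  16 152] [0.387  0.0363 0.105 ]
blk [413.  149.1] [398 129  39  37 451] [0.4636 0.0994 0.105 ]
```

View pics/c2.png

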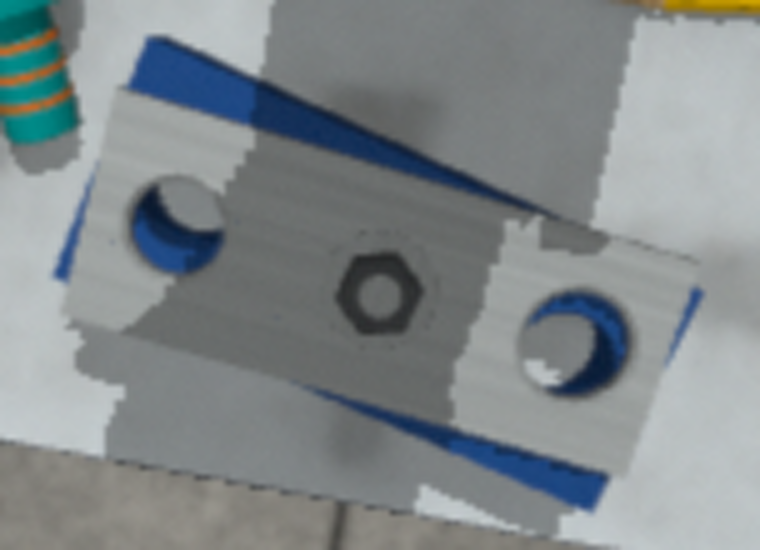

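```bash
python3 - <<'E'
from h import *
d=np.load('pics/w1.npz');P=lambda x,y,z:ray(d,212+(x+.5)/5-.5,108+(y+.5)/5-.5,z)
ph,bh,m=P(576,343,.06),P(178,224,.06),P(379,293,.064)
print('plate',ph,bh,'mid',(ph+bh)/2,m,np.linalg.norm(ph-bh))
pa=np.arctan2(*(ph-bh)[[0,1]]);print('plate tilt',pa)
f=d['frame'];h=cv2.cvtColor(f,cv2.COLOR_RGB2HSV)
mask=cv2.inRange(h,(100,130,20),(128,255,255));mask=mask[108:218,212:364]
# bottom edge: last blue pixel per column (top face, far side, not self hidden)
pts=[]
for c in range(66,116):
    r=np.where(mask[:,c])[0]; r=r[r>70]
    if len(r): pts.append((c+212,r.max()+108.5))
pts=np.array(pts)
W=np.array([ray(d,*p,.05) for p in pts]);
l=cv2.fitLine(W[:,:2].astype(np.float32),cv2.DIST_HUBER,0,.001,.001).ravel();v=l[:2]*np.sign(l[1]);a=np.arctan2(v[0],v[1]);print('block tilt',a,'swing',a-pa,len(pts))
y=np.array([np.sin(a),np.cos(a)]);x=np.array([y[1],-y[0]])
for c in((ph+bh)[:2]/2,m[:2]):print('edge dist (37)',(l[2:]-c)@x,'pin',c+.06*y,'bolt',c-.06*y)
for q in((700,290),(62,278),(595,510),(155,38)):
    r=P(*q,.05)[:2]-m[:2];print('corner',r@x,r@y)
E
```

```text
plate [0.52477426 0.00607169 0.06      ] [ 0.51213438 -0.11226903  0.06      ] mid [ 0.51845432 -0.05309867  0.06      ] [ 0.52038578 -0.05277872  0.064     ] 0.1190138344575898
plate tilt 0.10640586919420587
block tilt 0.2364065 swing 0.13000063591367378 45
edge dist (37) 0.03783777301780318 pin [0.53250696 0.00523248] bolt [ 0.50440169 -0.11142983]
edge dist (37) 0.03603497001769961 pin [0.53443842 0.00555243] bolt [ 0.50633315 -0.11110988]
corner -0.037289574674229234 0.08638552546307582
corner 0.035606151816187114 -0.08531570234846562
corner 0.03526785186519639 0.08809487110796255
corner -0.037856756556682775 -0.08585199903164954
```

```bash
python3 - <<'E'
from h import *
totool([(.515,-.306,.34),(.515,-.306,.19)],100)
E
```

```text
yaw now 100.8 tilt [-0.0082 -0.0003] pos [ 0.5203 -0.0557  0.3522]
rz 0.8
[0.0518, -0.2449, 0.0123]
[0.0506, -0.2451, 0.1623]
```

```bash
python3 -m creep '[[0.012,-0.06,0,0,0,0,1],[0.024,-0.12,0,0,0,0,1],[0.036,-0.18,0,0,0,0,1],[0.051,-0.245,0,0,0,0,1],[0.051,-0.245,0.05,0,0,0,1],[0.051,-0.245,0.1,0,0,0,1],[0.051,-0.245,0.14,0,0,0,1],[0.051,-0.245,0.155,0,0,0,1],[0.051,-0.245,0.155,0,0,0,1]]'; python3 - <<'E'
from h import *
from plant import imaging
d=imaging.snapshot('wrist');cv2.imwrite('pics/w2.png',d['frame'][:,:,::-1]);np.savez('pics/w2.npz',**d);print(d['eye'])
for b in blobs(d['frame'],(20,160,100),(32,255,255),100): print(b[0],b[1],ray(d,*b[0],.105).round(4))
totool([(.515,-.306,.088)],100)
E
```

```text
time_s: 3.78
eef_pos: [0.5211, -0.3036, 0.2038]
tcp_rot: [[-0.982, -0.191, -0.001], [-0.191, 0.982, 0.0], [0.001, 0.0, -1.0]]
wrist_force: [0.5, 0.1, -0.5]
width: 0.0851
grasp_force: 0.0
[ 0.45196439 -0.31711573  0.37921801]
[288.6 195. ] [275 180  28  31 682] [ 0.5149 -0.3002  0.105 ]
yaw now 101.0 tilt [ 0.0012 -0.0006] pos [ 0.5217 -0.3042  0.2049]
rz 1.0
[0.0071, -0.0004, 0.1169]
```

View pics/w2.png

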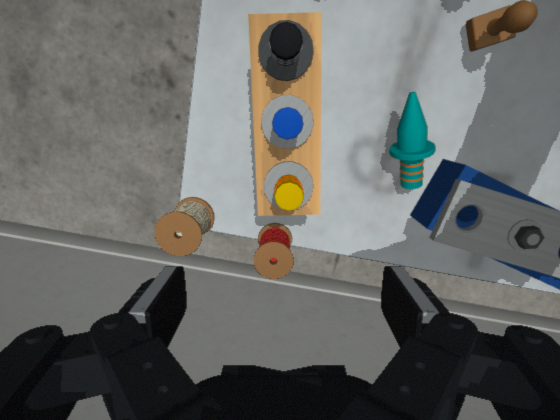

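The yellow head's top is at about (289,195) and its collar centre at (289,184). The stand runs parallel to the image columns, so the yaw is right.

```bash
python3 - <<'E'
from h import *
d=np.load('pics/w2.npz')
f=d['frame'];hs=cv2.cvtColor(f,cv2.COLOR_RGB2HSV);m=cv2.inRange(hs,(20,160,190),(32,255,255))
n,l,s,c=cv2.connectedComponentsWithStats(m);i=1+s[1:,4].argmax();print(c[i],s[i])
p=ray(d,*c[i],.121);print(p,ray(d,289,184,.081),'black top',ray(d,286,40,.121),ray(d,286.5,52,.081),'blue',ray(d,287.5,122,.121))
totool([(p[0],p[1],.088)])
E
```

```text
[288.55555556 195.79472693] [275 183  27  26 531]
[ 0.51187303 -0.30105632  0.121     ] [ 0.51018118 -0.30033023  0.081     ] black top [ 0.40130922 -0.32483483  0.121     ] [ 0.40216055 -0.32390456  0.081     ] blue [ 0.45598344 -0.31295685  0.121     ]
yaw now 101.0 tilt [ 0.0012 -0.0006] pos [ 0.5217 -0.3042  0.2049]
[0.0092, 0.005, 0.1169]
```

```bash
python3 -m creep '[[0.01,0.005,0.05,0,0,0,1],[0.01,0.005,0.09,0,0,0,1],[0.01,0.005,0.115,0,0,0,1],[0.01,0.005,0.115,0,0,0,1],[0.01,0.005,0.115,0,0,0,0.2],[0.01,0.005,0.115,0,0,0,0.1],[0.01,0.005,0.115,0,0,0,0.1],[0.01,0.005,0.115,0,0,0,0.1]]'
```

```text
time_s: 4.82
eef_pos: [0.5103, -0.301, 0.0892]
tcp_rot: [[-0.982, -0.191, 0.001], [-0.191, 0.982, -0.0], [-0.001, -0.0, -1.0]]
wrist_force: [0.2, -0.4, -0.5]
width: 0.0122
grasp_force: 0.0
```

```bash
python3 - <<'E'
from h import *
from plant import imaging,telemetry
for n in('wrist','scene'):
    d=imaging.snapshot(n);np.savez(f'pics/{n}3.npz',**d)
    f=d['frame']; globals()[n]=f
a=np.hstack([cv2.resize(wrist[140:420,130:430],(400,373)),cv2.resize(scene[120:260,275:425],(400,373))])
cv2.imwrite('pics/c3.png',a[:,:,::-1]);print(telemetry.read_state()['width'])
E
```

```text
0.008406231867535429
```

View pics/c3.png

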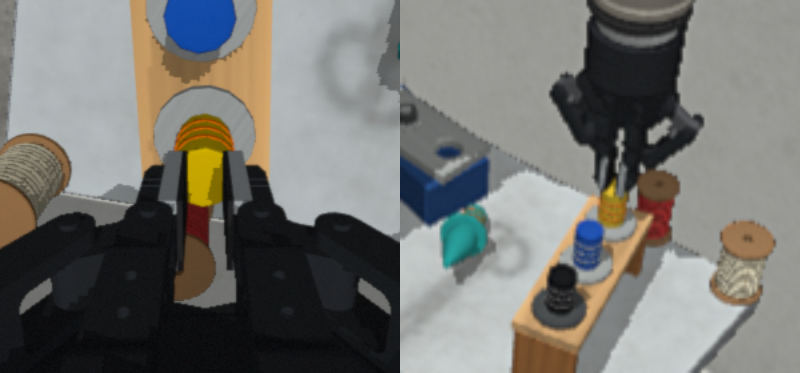

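The image shows the fingers on either side of the yellow head, but the width reading says they closed past it. I'll close fully, lift slightly and look.

```bash
python3 -m creep '[[0,0,0,0,0,0,0],[0,0,0,0,0,0,0],[0,0,-0.02,0,0,0,0],[0,0,-0.02,0,0,0,0]]'; python3 - <<'E'
from h import *
from plant import imaging
for n in('wrist','scene'):
    d=imaging.snapshot(n);np.savez(f'pics/{n}4.npz',**d)
    o=np.load(f'pics/{n}3.npz')
    for k in(o,d):print(n,[(b[0],b[1]) for b in blobs(k['frame'],(20,160,100),(32,255,255),30)])
E
```

```text
time_s: 5.42
eef_pos: [0.511, -0.3016, 0.1098]
tcp_rot: [[-0.982, -0.19, 0.002], [-0.19, 0.982, -0.001], [-0.002, -0.002, -1.0]]
wrist_force: [-0.1, 0.1, -0.1]
width: 0.0003
grasp_force: 0.0
wrist [(array([282.5, 228.8]), array([266, 226,  32,  10,  73], dtype=int32)), (array([283.6, 234.6]), array([265, 231,  37,  11,  90], dtype=int32)), (array([283.7, 240.8]), array([264, 237,  39,  12, 112], dtype=int32)), (array([283.2, 267.9]), array([ 264,  243,   38,   52, 1297], dtype=int32))]
wrist [(array([284.4, 216.8]), array([271, 215,  26,   7,  41], dtype=int32)), (array([285. , 221.4]), array([271, 219,  28,   7,  54], dtype=int32)), (array([283.8, 226.3]), array([268, 223,  32,  10,  66], dtype=int32)), (array([284.2, 244.4]), array([263, 228,  44,  36, 981], dtype=int32))]
scene [(array([214.6, 178.6]), array([196, 170,  39,  18,  60], dtype=int32)), (array([354.2, 196.6]), array([350, 188,  10,  17,  79], dtype=int32))]
scene [(array([214.5, 178.5]), array([196, 170,  39,  18,  61], dtype=int32)), (array([354.7, 194.7]), array([350, 187,  11,  18, 109], dtype=int32))]
```

```bash
python3 - <<'E'
from h import *
from plant import imaging
d=imaging.snapshot('top');np.savez('pics/top4.npz',**d)
w=np.load('pics/wrist4.npz')['frame'];s=np.load('pics/scene4.npz')['frame']
R=lambda a,sz:cv2.resize(a,sz,interpolation=cv2.INTER_CUBIC)
a=np.hstack([R(w[200:350,210:360],(400,400)),R(s[160:230,320:390],(400,400))])
b=np.zeros((200,800,3),np.uint8);b[:,:300]=R(d['frame'][120:190,300:405],(300,200))
cv2.imwrite('pics/c4.png',np.vstack([a,b])[:,:,::-1])
E
```

```text
(no output)
```

View pics/c4.png

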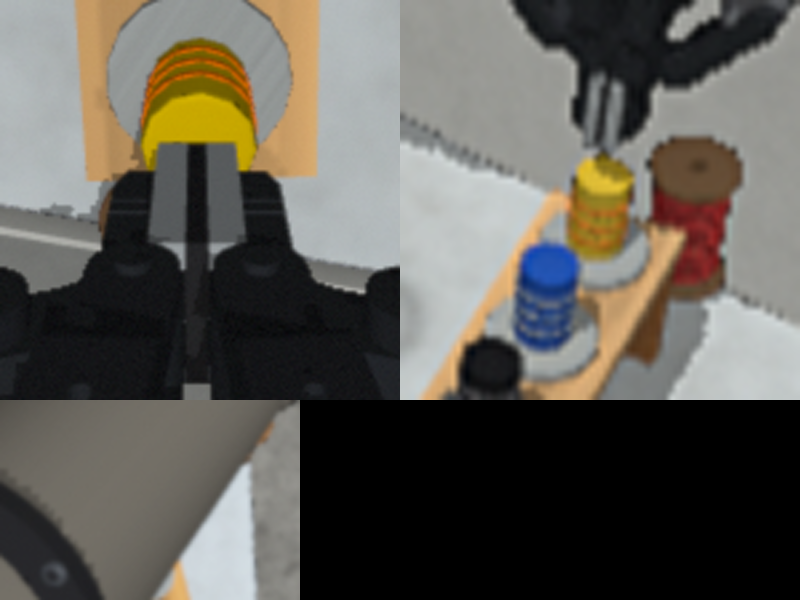

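The pads are shut above the head and over its far part, so I'll triangulate the actual fingertip.

```bash
python3 - <<'E'
from h import *
from plant import telemetry,robot
w=np.load('pics/wrist4.npz');s=np.load('pics/scene4.npz')
st=telemetry.read_state();print(st['eef_pos'],st['wrist_force'],st['width'],robot.grip_depth)
print('tip',tri(w,(283.1,254.4),s,(355.9,187)))
for k in(3,4):
    w=np.load(f'pics/wrist{k}.npz');s=np.load(f'pics/scene{k}.npz');print('eye',w['eye'])
# head top: wrist4 ellipse front rim / scene4
w=np.load('pics/wrist4.npz');s=np.load('pics/scene4.npz')
print('headtop',tri(w,(210+198*.375,200+150*.375),s,(320+205*.175,160+175*.175)))
t=np.load('pics/top0.npz');s0=np.load('pics/scene0.npz');w2=np.load('pics/w2.npz')
print('head w2/scene0',tri(w2,(288.6,195.8),s0,(355,190.5)))
p=np.array(st['eef_pos']);c=s['attitude'].T@(p-s['eye']);q=s['mtx']@c;print('TCP in scene',q[:2]/q[2])
c=w['attitude'].T@(p-w['eye']);q=w['mtx']@c;print('TCP in wrist',q[:2]/q[2])
E
```

```text
[ 0.50975766 -0.3006581   0.10808734] [-0.56116463  0.38260318 -0.55434557] -3.9976097371661086e-05 0.0187
tip [ 0.507324   -0.30260522  0.13268438]
eye [ 0.44083417 -0.31439026  0.26453605]
eye [ 0.44121775 -0.3147874   0.28503805]
headtop [ 0.5162864  -0.29970089  0.11318209]
head w2/scene0 [ 0.51246708 -0.30003571  0.11643616]
TCP in scene [354.5560708  193.85351432]
TCP in wrist [285.29347628 241.66656758]
```

```bash
python3 - <<'E'
from h import *
from plant import telemetry
st=telemetry.read_state();R=np.array(st['tcp_rot']);p=np.array(st['eef_pos']);w=np.load('pics/wrist4.npz');s=np.load('pics/scene4.npz')
def pr(d,q):
    c=d['attitude'].T@(q-d['eye']);c=d['mtx']@c;return (c[:2]/c[2]).round(1)
for b in(0,.015,.02,.025,.03,.035):
    print(b,*[pr(w,p-R[:,2]*b+R[:,0]*o) for o in(0,.011,-.011)],'scene',pr(s,p-R[:,2]*b+R[:,0]*.011),pr(s,p-R[:,2]*b-R[:,0]*.011))
for h in(0,.012):print('pad width px at', [ (pr(w,p-R[:,2]*b+R[:,1]*.0)-pr(w,p-R[:,2]*(b+.022)))[1] for b in (0,.025)])
E
```

```text
0 [285.3 241.7] [285.3 223.4] [285.3 259.3] scene [352.7 196.7] [356.4 191. ]
0.015 [285.4 252.1] [285.4 232.6] [285.4 271. ] scene [353.3 192. ] [357.1 186.3]
0.02 [285.4 256. ] [285.5 236. ] [285.4 275.4] scene [353.6 190.4] [357.3 184.7]
0.025 [285.5 260.1] [285.5 239.6] [285.5 279.9] scene [353.8 188.8] [357.6 183.1]
0.03 [285.5 264.5] [285.5 243.4] [285.5 284.8] scene [354.  187.2] [357.8 181.5]
0.035 [285.6 269.1] [285.6 247.4] [285.6 289.9] scene [354.2 185.6] [358.1 179.9]
pad width px at [np.float64(-15.900000000000034), np.float64(-21.399999999999977)]
pad width px at [np.float64(-15.900000000000034), np.float64(-21.399999999999977)]
```

The fingertips actually sit about 30 mm behind the reported TCP, because they closed above a head top at 0.12 with the TCP at 0.089. I'll open, go lower and close again.

```bash
python3 -m creep '[[0,0,0,0,0,0,1],[0,0,0,0,0,0,1],[0,0,0,0,0,0,1],[0,0,0,0,0,0,1],[0,0,0.025,0,0,0,1],[0,0,0.049,0,0,0,1],[0,0,0.049,0,0,0,1],[0,0,0.049,0,0,0,0.4],[0,0,0.049,0,0,0,0.25],[0,0,0.049,0,0,0,0.25]]';python3 -m creep '[[0,0,0,0,0,0,0.2],[0,0,0,0,0,0,0.2]]'
```

```text
time_s: 6.82
eef_pos: [0.5105, -0.3012, 0.0605]
tcp_rot: [[-0.982, -0.19, 0.001], [-0.19, 0.982, -0.0], [-0.001, -0.001, -1.0]]
wrist_force: [0.3, -0.7, 0.1]
width: 0.0318
grasp_force: 0.0
time_s: 7.08
eef_pos: [0.5106, -0.3013, 0.0605]
tcp_rot: [[-0.982, -0.19, 0.001], [-0.19, 0.982, -0.0], [-0.001, -0.001, -1.0]]
wrist_force: [-0.4, -0.7, 5.8]
width: 0.0222
grasp_force: 58.6
```

```bash
python3 -m creep '[[0,0,0,0,0,0,0],[0,0,0,0,0,0,0],[0,0,-0.03,0,0,0,0],[0,0,-0.06,0,0,0,0],[0,0,-0.1,0,0,0,0],[0,0,-0.1,0,0,0,0],[0,0,-0.1,0,0,0,0]]'; python3 - <<'E'
from h import *
from plant import imaging,telemetry
for n in('wrist','scene'):
    d=imaging.snapshot(n);np.savez(f'pics/{n}5.npz',**d)
    print(n,[(b[0],b[1],ray(d,*b[0],.2).round(4)) for b in blobs(d['frame'],(20,160,100),(32,255,255),30)])
s=telemetry.read_state();p=s['eef_pos'];print(p)
totool([(.533,.0052,p[2])])
E
```

```text
time_s: 7.95
eef_pos: [0.5093, -0.3002, 0.1586]
tcp_rot: [[-0.982, -0.191, -0.002], [-0.191, 0.982, 0.001], [0.001, 0.001, -1.0]]
wrist_force: [0.3, 0.7, -2.4]
width: 0.022
grasp_force: 59.7
wrist [(array([281.3, 248.3]), array([263, 244,  40,  14, 127], dtype=int32), array([ 0.4949, -0.3039,  0.2   ])), (array([281.8, 256.5]), array([261, 252,  43,  15, 151], dtype=int32), array([ 0.4986, -0.303 ,  0.2   ])), (array([281.7, 264.9]), array([260, 260,  45,  16, 183], dtype=int32), array([ 0.5026, -0.3023,  0.2   ])), (array([283.1, 299.8]), array([ 255,  268,   57,   63, 2835], dtype=int32), array([ 0.5196, -0.2984,  0.2   ]))]
scene [(array([358.2, 158.9]), array([354, 155,  10,  10,  75], dtype=int32), array([ 0.5218, -0.2907,  0.2   ])), (array([214.5, 178.5]), array([196, 170,  39,  18,  61], dtype=int32), array([ 0.2729, -0.0925,  0.2   ]))]
[ 0.50891075 -0.30012544  0.1579461 ]
yaw now 101.0 tilt [-0.003   0.0013] pos [ 0.5089 -0.3001  0.1579]
[-0.0818, 0.2951, 0.0003]
```

```bash
python3 -m creep '[[-0.008,0.055,-0.01,0,0,0,0],[-0.015,0.11,-0.01,0,0,0,0],[-0.022,0.159,0,0,0,0,0],[-0.022,0.159,0,0,0,0,0],[-0.022,0.159,0,0,0,0,0]]'; python3 - <<'E'
from h import *
from plant import imaging,telemetry
d=imaging.snapshot('wrist');np.savez('pics/w6.npz',**d);cv2.imwrite('pics/w6.png',cv2.resize(d['frame'][60:360,210:560],(700,600),interpolation=cv2.INTER_CUBIC)[:,:,::-1])
E
```

```text
time_s: 8.68
eef_pos: [0.5008, -0.141, 0.1589]
tcp_rot: [[-0.982, -0.191, -0.002], [-0.191, 0.982, -0.0], [0.002, -0.0, -1.0]]
wrist_force: [0.1, -0.2, -2.0]
width: 0.0223
grasp_force: 59.9
```

View pics/w6.png

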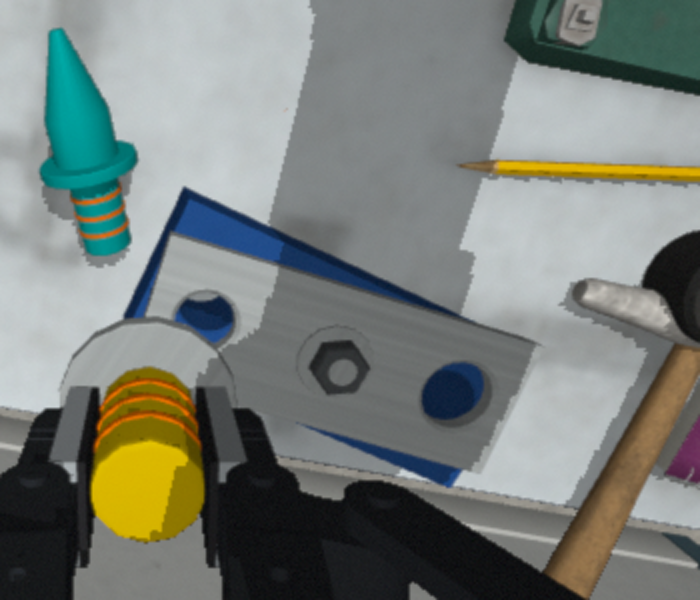

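The pin is held upright. The head-top disc is at (149,490), the plate's pin hole at (456,390) and its bolt hole at (206,319), all in the 2x crop.

```bash
python3 - <<'E'
from h import *
from plant import telemetry
d=np.load('pics/w6.npz');st=telemetry.read_state();p=np.array(st['eef_pos']);print(p)
P=lambda x,y,z:ray(d,210+x/2-.25,60+y/2-.25,z)
for t in(.0585,.0605):print('head top',P(149,490,p[2]+t)-p)
c=P(149,319,p[2]+.0205);print('collar far rim -> centre',c[:2]-p[:2])
ph,bh,m=P(456,390,.06),P(206,319,.06),P(340,366,.064)
print(ph,bh,(ph+bh)/2,m,np.linalg.norm(ph-bh));pa=np.arctan2(*(ph-bh)[:2]);print(pa)
a=np.arctan2(*(P(448,486,.05)-P(298,424,.05))[:2]);print('block',a)
for c in((ph+bh)/2,m):print(c[:2]+.06*np.array([np.sin(.2364),np.cos(.2364)]),c[:2]-.06*np.array([np.sin(.2364),np.cos(.2364)]))
E
```

```text
[ 0.50097809 -0.14178406  0.15924025]
head top [0.00204555 0.0016163  0.0585    ]
head top [0.00082471 0.00137375 0.0605    ]
collar far rim -> centre [-0.02142772 -0.00283538]
[0.52317377 0.00462089 0.06      ] [ 0.51182614 -0.11276467  0.06      ] [ 0.51749995 -0.05407189  0.06      ] [ 0.52059797 -0.05116174  0.064     ] 0.11793276521616095
0.096370230373428
block 0.22486141042348015
[0.53155221 0.00425935] [ 0.5034477  -0.11240314]
[0.53465022 0.0071695 ] [ 0.50654571 -0.10949299]
```

```bash
python3 - <<'E'
from h import *
totool([(.532,.0038,.159),(.532,.0038,.1)])
E
```

```text
yaw now 100.9 tilt [-0.0009 -0.0007] pos [ 0.501  -0.1418  0.1592]
[-0.058, 0.1371, 0.0001]
[-0.0581, 0.1371, 0.0591]
```

```bash
python3 -m creep '[[-0.02,0.05,0,0,0,0,0],[-0.04,0.1,0,0,0,0,0],[-0.058,0.137,0,0,0,0,0],[-0.058,0.137,0,0,0,0,0],[-0.058,0.137,0.04,0,0,0,0],[-0.058,0.137,0.055,0,0,0,0],[-0.058,0.137,0.065,0,0,0,0],[-0.058,0.137,0.065,0,0,0,0]]'; python3 -m creep '[[0,0,0.005,0,0,0,0],[0,0,0.01,0,0,0,0],[0,0,0.01,0,0,0,0]]'
```

```text
time_s: 9.72
eef_pos: [0.5322, 0.0041, 0.0946]
tcp_rot: [[-0.982, -0.189, -0.001], [-0.189, 0.982, -0.0], [0.001, -0.0, -1.0]]
wrist_force: [0.5, -0.2, -2.0]
width: 0.0222
grasp_force: 60.1
time_s: 10.1
eef_pos: [0.5321, 0.0049, 0.0846]
tcp_rot: [[-0.982, -0.191, -0.0], [-0.191, 0.982, 0.0], [0.0, 0.0, -1.0]]
wrist_force: [-0.3, -0.1, -2.7]
width: 0.0219
grasp_force: 60.1
```

```bash
python3 -m creep '[[0,0,0.004,0,0,0,0],[0,0,0.008,0,0,0,0],[0,0,0.01,0,0,0,0],[0,0,0.01,0,0,0,0]]'; python3 -m creep '[[0,0,0.004,0,0,0,0],[0,0,0.006,0,0,0,0],[0,0,0.006,0,0,0,0]]'
```

```text
time_s: 10.6
eef_pos: [0.5321, 0.0049, 0.0744]
tcp_rot: [[-0.982, -0.19, -0.0], [-0.19, 0.982, -0.0], [0.0, 0.0, -1.0]]
wrist_force: [0.4, 0.3, -2.0]
width: 0.0221
grasp_force: 60.1
time_s: 10.98
eef_pos: [0.5321, 0.0049, 0.0685]
tcp_rot: [[-0.982, -0.19, -0.0], [-0.19, 0.982, -0.0], [0.0, 0.0, -1.0]]
wrist_force: [-0.1, 0.6, -2.2]
width: 0.0225
grasp_force: 60.1
```

```bash
python3 -m creep '[[0,0,0.003,0,0,0,0],[0,0,0.006,0,0,0,0],[0,0,0.006,0,0,0,0]]'; python3 -m creep '[[0,0,0.003,0,0,0,0],[0,0,0.006,0,0,0,0],[0,0,0.006,0,0,0,0]]'
```

```text
time_s: 11.35
eef_pos: [0.5321, 0.0049, 0.0624]
tcp_rot: [[-0.982, -0.19, -0.0], [-0.19, 0.982, -0.0], [0.0, -0.0, -1.0]]
wrist_force: [-0.1, 0.3, -1.8]
width: 0.0226
grasp_force: 60.1
time_s: 11.72
eef_pos: [0.5321, 0.0049, 0.0564]
tcp_rot: [[-0.982, -0.19, -0.0], [-0.19, 0.982, -0.0], [0.0, -0.0, -1.0]]
wrist_force: [-0.8, 0.1, -2.0]
width: 0.0221
grasp_force: 60.1
```

```bash
python3 -m creep '[[0,0,0.003,0,0,0,0],[0,0,0.006,0,0,0,0],[0,0,0.008,0,0,0,0],[0,0,0.008,0,0,0,0]]'; python3 -m creep '[[0,0,0.002,0,0,0,0],[0,0,0.004,0,0,0,0],[0,0,0.004,0,0,0,0]]'
```

```text
time_s: 12.22
eef_pos: [0.5321, 0.0048, 0.0485]
tcp_rot: [[-0.982, -0.19, -0.0], [-0.19, 0.982, -0.0], [0.0, 0.0, -1.0]]
wrist_force: [0.2, 0.0, -2.2]
width: 0.0221
grasp_force: 60.1
time_s: 12.6
eef_pos: [0.5331, 0.0047, 0.0454]
tcp_rot: [[-0.982, -0.19, 0.002], [-0.19, 0.982, 0.0], [-0.002, -0.0, -1.0]]
wrist_force: [-0.2, -0.6, 3.5]
width: 0.0218
grasp_force: 60.6
```

```bash
python3 -m creep '[[0,0,0.0015,0,0,0,0],[0,0,0.0015,0,0,0,0],[0,0,0,0,0,0,1],[0,0,0,0,0,0,1],[0,0,0,0,0,0,1],[0,0,0,0,0,0,1],[0,0,-0.04,0,0,0,1],[0,0,-0.09,0,0,0,1],[0.02,-0.04,-0.14,0,0,0,1],[0.03,-0.08,-0.18,0,0,0,1]]'; python3 - <<'E'
from h import *
from plant import imaging,telemetry
d=imaging.snapshot('scene');np.savez('pics/s7.npz',**d)
for b in blobs(d['frame'],(20,160,100),(32,255,255),30):print(b[0],b[1],ray(d,*b[0],.09))
totool([(.4018,-.3243,.3),(.4018,-.3243,.2),(.4018,-.3243,.0605)],102)
E
```

```text
time_s: 13.85
eef_pos: [0.5175, -0.0797, 0.2263]
tcp_rot: [[-0.981, -0.192, 0.0], [-0.192, 0.981, 0.0], [-0.0, 0.0, -1.0]]
wrist_force: [1.1, -0.2, 0.4]
width: 0.0859
grasp_force: 0.0
[263.8 142.1] [260 138   8  10  65] [0.53841511 0.0105297  0.09      ]
[214.5 178.5] [196 170  39  18  61] [0.3503278  0.00648348 0.09      ]
yaw now 100.6 tilt [ 0.0092 -0.0027] pos [ 0.5198 -0.0881  0.2322]
rz -1.4
[0.1587, -0.2109, -0.0682]
[0.1595, -0.2104, 0.0318]
[0.1607, -0.2098, 0.1713]
```

```bash
python3 -m creep '[[0.04,-0.05,0,0,0,-0.5,1],[0.08,-0.1,0,0,0,-1,1],[0.12,-0.16,0,0,0,-1.4,1],[0.16,-0.21,0,0,0,-1.4,1],[0.16,-0.215,0.03,0,0,-1.4,1],[0.16,-0.215,0.03,0,0,-1.4,1],[0.16,-0.215,0.03,0,0,-1.4,1]]'; python3 - <<'E'
from h import *
from plant import imaging,telemetry
d=imaging.snapshot('wrist');np.savez('pics/w8.npz',**d);f=d['frame']
for lo,hi,n in(((0,0,0),(180,255,45),'blk'),((100,170,60),(128,255,255),'blue')):
    for b in blobs(f[:270],lo,hi,150):print(n,b[0],b[1],ray(d,*b[0],.11).round(4))
totool([(.4018,-.3243,.0605)],102)
E
```

```text
time_s: 14.78
eef_pos: [0.4026, -0.32, 0.1949]
tcp_rot: [[-0.977, -0.215, -0.0], [-0.215, 0.977, 0.0], [-0.0, 0.0, -1.0]]
wrist_force: [0.5, 0.6, 0.6]
width: 0.0856
grasp_force: 0.0
blk [277.1 203.9] [262 189  31  31 719] [ 0.4025 -0.3252  0.11  ]
blue [277.5 263.3] [264 255  27  15 306] [ 0.454  -0.3138  0.11  ]
yaw now 102.5 tilt [0.0007 0.0001] pos [ 0.403  -0.3199  0.1952]
rz 0.5
[0.0022, -0.004, 0.1347]
```

```bash
python3 -m creep '[[0.002,-0.0045,0.05,0,0,0,1],[0.002,-0.0045,0.1,0,0,0,1],[0.002,-0.0045,0.133,0,0,0,1],[0.002,-0.0045,0.133,0,0,0,1],[0.002,-0.0045,0.133,0,0,0,0.4],[0.002,-0.0045,0.133,0,0,0,0.2],[0.002,-0.0045,0.133,0,0,0,0],[0.002,-0.0045,0.133,0,0,0,0],[0.002,-0.0045,0.133,0,0,0,0],[0.002,-0.0045,0.133,0,0,0,0]]'; python3 -m creep '[[0,0,0,0,0,0,0],[0,0,-0.04,0,0,0,0],[0,0,-0.09,0,0,0,0],[0,0,-0.12,0,0,0,0],[0,0,-0.12,0,0,0,0],[0,0,-0.12,0,0,0,0]]'
```

```text
time_s: 16.08
eef_pos: [0.4015, -0.3259, 0.0627]
tcp_rot: [[-0.977, -0.214, 0.002], [-0.214, 0.977, -0.0], [-0.001, -0.0, -1.0]]
wrist_force: [-1.2, 2.7, 7.6]
width: 0.0222
grasp_force: 58.4
time_s: 16.82
eef_pos: [0.4002, -0.325, 0.1807]
tcp_rot: [[-0.977, -0.215, -0.001], [-0.215, 0.977, 0.001], [0.001, 0.001, -1.0]]
wrist_force: [-0.3, 0.3, -2.4]
width: 0.0225
grasp_force: 59.4
```

```bash
python3 - <<'E'
from h import *
from plant import imaging
d=imaging.snapshot('wrist');np.savez('pics/w9.npz',**d)
totool([(.5045,-.1125,.18),(.5045,-.1125,.115)])
E
```

```text
yaw now 102.4 tilt [-0.0022  0.0014] pos [ 0.4    -0.3249  0.1803]
[-0.1477, 0.185, 0.0004]
[-0.1478, 0.1849, 0.0654]
```

```bash
python3 -m creep '[[-0.04,0.035,0,0,0,0,0],[-0.08,0.07,0,0,0,0,0],[-0.115,0.103,0,0,0,0,0],[-0.115,0.103,0,0,0,0,0],[-0.115,0.103,0,0,0,0,0]]'; python3 - <<'E'
from h import *
from plant import imaging,telemetry
d=imaging.snapshot('wrist');np.savez('pics/w10.npz',**d);cv2.imwrite('pics/w10.png',cv2.resize(d['frame'][60:360,210:560],(700,600),interpolation=cv2.INTER_CUBIC)[:,:,::-1])
E
```

```text
time_s: 17.5
eef_pos: [0.49, -0.2007, 0.1804]
tcp_rot: [[-0.977, -0.214, -0.003], [-0.214, 0.977, -0.0], [0.003, 0.0, -1.0]]
wrist_force: [-0.2, -0.8, -1.9]
width: 0.0223
grasp_force: 59.3
```

View pics/w10.png

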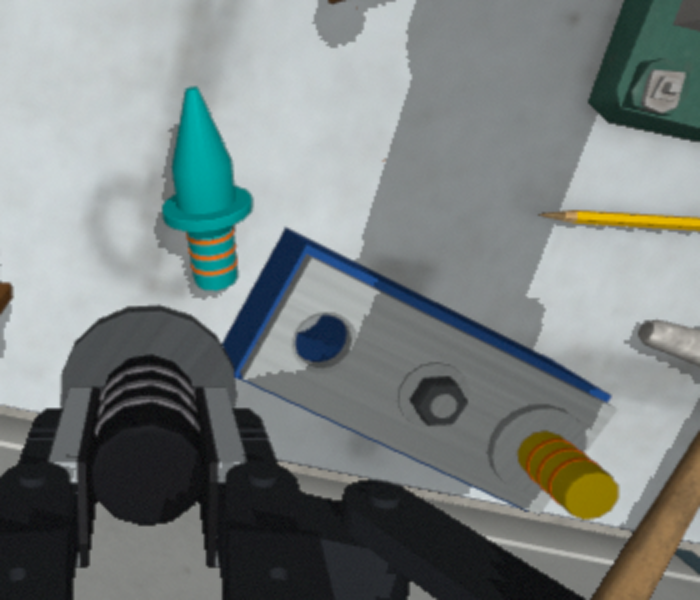

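The pin is seated and the plate is in line with the block. The bolt hole is at (322,340), the held bolt's head top at (148,472) and its collar's near rim at (148,307).

```bash
python3 - <<'E'
from h import *
from plant import telemetry
d=np.load('pics/w10.npz');st=telemetry.read_state();p=np.array(st['eef_pos']);R=np.array(st['tcp_rot'])
P=lambda x,y,z:ray(d,210+x/2-.25,60+y/2-.25,z)
bh=P(322,340,.06);print('bolt hole',bh)
o1=(P(148,472,p[2]+.0583)-p)[:2];o2=(P(148,307,p[2]+.0183)-.023*R[:,0]-p)[:2];print('head off',o1,o2)
o=(o1+o2)/2
for t in(bh[:2],np.array([.505,-.1113])):totool([(*(t-o),.18)])
E
```

```text
bolt hole [ 0.50473691 -0.11266329  0.06      ]
head off [-0.00134645  0.00049977] [-0.00078453  0.00067233]
yaw now 102.3 tilt [-0.0022 -0.0002] pos [ 0.4898 -0.2014  0.1807]
[-0.0344, 0.0827, 0.0007]
yaw now 102.3 tilt [-0.0022 -0.0002] pos [ 0.4898 -0.2014  0.1807]
[-0.035, 0.084, 0.0007]
```

```bash
python3 -m creep '[[-0.02,0.045,0,0,0,0,0],[-0.035,0.083,0,0,0,0,0],[-0.035,0.083,0,0,0,0,0],[-0.035,0.083,0.04,0,0,0,0],[-0.035,0.083,0.07,0,0,0,0],[-0.035,0.083,0.08,0,0,0,0],[-0.035,0.083,0.084,0,0,0,0],[-0.035,0.083,0.088,0,0,0,0],[-0.035,0.083,0.088,0,0,0,0]]'; python3 -m creep '[[0,0,0.004,0,0,0,0],[0,0,0.008,0,0,0,0],[0,0,0.008,0,0,0,0]]'
```

```text
time_s: 18.68
eef_pos: [0.5079, -0.1121, 0.0942]
tcp_rot: [[-0.977, -0.214, 0.001], [-0.214, 0.977, 0.0], [-0.001, -0.0, -1.0]]
wrist_force: [-0.1, 0.1, -2.9]
width: 0.0223
grasp_force: 59.6
time_s: 19.05
eef_pos: [0.5073, -0.1118, 0.0854]
tcp_rot: [[-0.977, -0.214, -0.001], [-0.214, 0.977, 0.0], [0.001, 0.0, -1.0]]
wrist_force: [-1.3, -0.4, -2.5]
width: 0.0224
grasp_force: 59.6
```

```bash
python3 -m creep '[[0,0,0.005,0,0,0,0],[0,0,0.01,0,0,0,0],[0,0,0.015,0,0,0,0],[0,0,0.015,0,0,0,0]]'; python3 -m creep '[[0,0,0.005,0,0,0,0],[0,0,0.01,0,0,0,0],[0,0,0.016,0,0,0,0],[0,0,0.019,0,0,0,0],[0,0,0.019,0,0,0,0]]'
```

```text
time_s: 19.55
eef_pos: [0.5071, -0.1119, 0.0701]
tcp_rot: [[-0.977, -0.214, -0.001], [-0.214, 0.977, 0.0], [0.001, 0.0, -1.0]]
wrist_force: [0.3, -0.1, -2.8]
width: 0.0222
grasp_force: 59.6
time_s: 20.18
eef_pos: [0.5073, -0.1119, 0.0514]
tcp_rot: [[-0.977, -0.214, -0.001], [-0.214, 0.977, 0.0], [0.001, 0.0, -1.0]]
wrist_force: [0.7, -0.7, -2.1]
width: 0.0223
grasp_force: 59.6
```

```bash
python3 -m creep '[[0,0,0.002,0,0,0,0],[0,0,0.004,0,0,0,0],[0,0,0.004,0,0,0,0]]';python3 -m creep '[[0,0,0.001,0,0,0,0],[0,0,0.0015,0,0,0,0],[0,0,0.0015,0,0,0,0]]'
```

```text
time_s: 20.55
eef_pos: [0.5079, -0.1119, 0.0478]
tcp_rot: [[-0.977, -0.214, 0.001], [-0.214, 0.977, -0.0], [-0.001, -0.0, -1.0]]
wrist_force: [-0.5, 0.7, -1.0]
width: 0.0221
grasp_force: 59.5
time_s: 20.92
eef_pos: [0.5092, -0.1121, 0.0477]
tcp_rot: [[-0.977, -0.215, 0.003], [-0.215, 0.977, 0.0], [-0.003, -0.001, -1.0]]
wrist_force: [-1.4, 0.6, 11.4]
width: 0.0224
grasp_force: 61.2
```

Seated at 0.0477 as predicted, with the contact force rising. I'll release, back off upward and check.

```bash
python3 -m creep '[[0,0,-0.0015,0,0,0,0],[0,0,-0.0015,0,0,0,1],[0,0,-0.0015,0,0,0,1],[0,0,-0.0015,0,0,0,1],[0,0,-0.0015,0,0,0,1],[0,0,-0.04,0,0,0,1],[0,0,-0.09,0,0,0,1],[0.05,-0.02,-0.14,0,0,0,1],[0.06,-0.08,-0.15,0,0,0,1],[0.06,-0.08,-0.15,0,0,0,1]]'; python3 - <<'E'
from h import *
from plant import imaging
d=imaging.snapshot('wrist');s=imaging.snapshot('scene');cv2.imwrite('pics/end.png',d['frame'][:,:,::-1])
def pr(d,q):
    c=d['attitude'].T@(np.array(q)-d['eye']);c=d['mtx']@c;return (c[:2]/c[2]).round(1)
for n,k in(('wrist',d),('scene',s)):
    print(n,'expected pin/bolt head centres',pr(k,(.533,.0053,.09)),pr(k,(.505,-.112,.09)))
    for c,lo,hi in(('yel',(20,160,80),(32,255,255)),('blk',(0,0,0),(180,255,45))):
        print(c,[(b[0].tolist(),b[1].tolist()) for b in blobs(k['frame'],lo,hi,40)])
h=cv2.cvtColor(d['frame'],cv2.COLOR_RGB2HSV)
E
```

```text
time_s: 22.18
eef_pos: [0.4658, -0.2077, 0.1983]
tcp_rot: [[-0.978, -0.208, 0.004], [-0.208, 0.978, -0.002], [-0.004, -0.003, -1.0]]
wrist_force: [-0.7, -0.3, -0.4]
width: 0.0855
grasp_force: 0.0
wrist expected pin/bolt head centres [482.9 307.4] [375.3 258.6]
yel [([523.1, 187.3], [487, 183, 73, 10, 416]), ([466.5, 292.7], [460, 287, 20, 17, 106]), ([471.5, 297.9], [465, 292, 20, 17, 91]), ([476.5, 302.6], [470, 297, 20, 17, 96]), ([489.2, 315.0], [475, 302, 30, 27, 593])]
blk [([536.8, 20.7], [523, 0, 29, 49, 381]), ([266.9, 14.4], [244, 9, 47, 12, 120]), ([518.6, 63.9], [512, 49, 16, 31, 80]), ([514.5, 130.4], [493, 92, 67, 61, 520]), ([555.0, 232.2], [548, 220, 12, 27, 187]), ([282.6, 367.7], [0, 232, 560, 188, 45742])]
scene expected pin/bolt head centres [263.9 143.8] [290.8 167.1]
yel [([263.6, 144.4], [260, 138, 8, 16, 92]), ([214.6, 178.6], [196, 170, 39, 18, 60])]
blk [([330.0, 8.4], [314, 0, 36, 21, 560]), ([45.5, 59.4], [0, 43, 89, 26, 885]), ([314.8, 102.9], [280, 63, 68, 84, 2405]), ([207.5, 86.9], [200, 80, 16, 15, 181]), ([28.0, 140.9], [22, 117, 13, 49, 52]), ([212.9, 159.2], [204, 147, 18, 22, 198]), ([290.6, 169.1], [286, 161, 10, 17, 137]), ([87.1, 212.3], [65, 186, 45, 53, 1726]), ([112.3, 290.9], [70, 259, 65, 47, 218]), ([70.9, 309.8], [61, 294, 23, 27, 157]), ([352.9, 338.6], [350, 314, 9, 41, 73]), ([349.0, 372.7], [345, 368, 8, 10, 52])]
```

Scene view check:
- **Pin head:** found at (263.6,144.4), against an expected (263.9,143.8).
- **Bolt head:** found at (290.6,169.1), against an expected (290.8,167.1).

Both are seated and upright, and the robot is clear of them.

```bash
python3 -c "
from plant import sign_off
print(sign_off())"
```

```text
the job is handed in; nothing more can be done
None
```

The yellow drift pin is fully home in the larger hole with the plate in line, and the black bolt is fully home in the smaller hole. I handed the job in at about 22 s of the 54 s allowed; no verdict came back.

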